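# Move a row of aliquot tubes to the transport rack in the same order

### The arm

A 6-joint arm with a two-finger parallel gripper is mounted at the origin on the work surface. World frame = base frame: x ahead of the robot, y to its left, z up, the work surface at z = 0. Lengths are in mm, angles in rad, forces in N, time in s.
With the tool pointing down it reaches from about 350 to 850 mm from the base axis. Payload 8.1 kg.
Tool frame: the origin (TCP) lies midway between the tips of the shut fingers; the grasp point (between the pads) lies arm.hold_point_z behind it (arm.hold_point_z is the distance from the TCP to the grasp point, in mm); z points along the fingers, y is the line along which they close (so a half turn about z gives the same grasp; the last joint's range is limited). The gripper opens to 85 mm and grips with 20 to 120 N. Pads are 22 mm wide; open, the fingers measure 114 mm over their backs; the gripper's body (76 mm by 85 mm) begins 54 mm behind the grasp point. The pads swing forward as they close: fully open they stand 13 mm farther back than shut.
Start: joints at [-1.337, 0.13, 1.488, -0, 1.523, -0.085], TCP at [188.076, -569.765, 231.292] pointing down, gripper open.
Joint ranges: [-2.96, 2.96], [-0.89, 2.26], [0.02, 2.5], [-1.34, 4.48], [0, 2.73], [-2.66, 2.66]. Speed limits (rad/s): [2.39, 2.39, 2.79, 3.14, 3.14, 3.14].

### API

Orientations are given as a unit quaternion [w, x, y, z].
In Python, from bench import arm, imaging gives the robot as it stands. The module is installed in compiled form; this text tells all that it offers.
- The arm moves only by the tool carry_out, never from a script. Its argument "moves" is a list of rows, each a list of 3 entries, a list of its own where there are three numbers: the shift along the tool's x, y, z in m, then the turn about the tool's z in units of 6 degrees (1.0 is 6 degrees), then the gripper's target within -1 to 1 (fully open at 1, half-way at 0, shut at -1). A call has 1 to 8 rows; each row is the pose to reach, as a shift and turn from the pose commanded when the call began, along the tool's axes at that moment; what a row does not reach only later rows make up. A row lasts 1/8 s, in which the tool goes at most 62.5 mm and 10.7 degrees, less where a joint would pass 70% of its speed; a pose out of reach is approached as far as the arm can. A call with a gripper value outside its range is refused whole. The fingers move at their own pace and stop on an object; the grip force is fixed at half the most. Time passes only in rows, so rows that repeat a pose let the fingers close. It gives the time, the measured TCP pose, the force, the opening and the grip force at its end, in the units of the state.
- arm.state(): the state, without advancing time (a new reading comes with each control period).
- imaging.camera(name): name is "side" or "top"; returns the picture (480x640x3 uint8, red, green, blue); there is no depth.
- imaging.camera_info(name): a dict with "fx", "fy", "cx", "cy" (pixels), "world_from_camera" (4x4, takes a point from camera to world coordinates). Camera axes: x right, y up, looking along -z (the intrinsics and any distortion apply to the point x, -y, -z); pixel columns grow to the right and rows downward; lengths in mm; the calibration is good to about 2 mm. A picture is of the moment at which its call begins. camera_info takes no time and is no camera call.
- arm.hand_in(): hands the job in; it is judged then, once.
The state is a dict: "time_s": time; "joints": joint angles; "joint_vel": joint speeds; "effort": joint torques, N m; "tcp_pos": TCP position; "tcp_rot": TCP orientation; "force": force on the tool from outside, world axes, zero at the start; "torque": the same for the moment, N m; "grip_width": finger opening in mm; "grasp_force": force on a finger pad.
Only numpy, scipy, OpenCV 4.12 (cv2) and the standard library are available. Lean on these libraries where they do the work, as an engineer would, in place of code of your own. Each camera call takes 0.05 s, during which the arm holds its last target. There are 200 camera calls.

### The job

Move the four small capped tubes from the white rack into the green rack, keeping their order: the tube nearest the violet end of the white rack goes to the place nearest the violet end of the green rack, and so on along the row. Lower each one down until its tip stands on the rack's floor rather than dropping it, and leave the four large tubes in their places in the white rack.

Things in the scene. Friction and masses are not known exactly. Their poses are not given: they have to be found in the camera images.
- small_red: Small clear 15 ml tube with red cap, 120 mm tall, about 25 g. Body 17 mm in diameter, its lowest 22 mm tapering to a 5 mm flat tip; stiff screw cap 22 mm in diameter, 104 to 120 mm above the tip, good to grip. Origin: centre of the tip; z along the tube to the cap. Starts upright in the white rack, in line with the large tube of the same cap colour.
- small_yellow: Small clear 15 ml tube with yellow cap, 120 mm tall, about 25 g. Body 17 mm in diameter, its lowest 22 mm tapering to a 5 mm flat tip; stiff screw cap 22 mm in diameter, 104 to 120 mm above the tip, good to grip. Origin: centre of the tip; z along the tube to the cap. Starts upright in the white rack, in line with the large tube of the same cap colour.
- small_blue: Small clear 15 ml tube with blue cap, 120 mm tall, about 25 g. Body 17 mm in diameter, its lowest 22 mm tapering to a 5 mm flat tip; stiff screw cap 22 mm in diameter, 104 to 120 mm above the tip, good to grip. Origin: centre of the tip; z along the tube to the cap. Starts upright in the white rack, in line with the large tube of the same cap colour.
- small_black: Small clear 15 ml tube with black cap, 120 mm tall, about 25 g. Body 17 mm in diameter, its lowest 22 mm tapering to a 5 mm flat tip; stiff screw cap 22 mm in diameter, 104 to 120 mm above the tip, good to grip. Origin: centre of the tip; z along the tube to the cap. Starts upright in the white rack, in line with the large tube of the same cap colour.
- large_red: Large clear 50 ml tube with red cap, 115 mm tall, body 29 mm, cap 35 mm in diameter. Origin: centre of its tip; z up to the cap. Stands in the white rack in line with the small red-capped tube, and stays there.
- large_yellow: Large clear 50 ml tube with yellow cap, 115 mm tall, body 29 mm, cap 35 mm in diameter. Origin: centre of its tip; z up to the cap. Stands in the white rack in line with the small yellow-capped tube, and stays there.
- large_blue: Large clear 50 ml tube with blue cap, 115 mm tall, body 29 mm, cap 35 mm in diameter. Origin: centre of its tip; z up to the cap. Stands in the white rack in line with the small blue-capped tube, and stays there.
- large_black: Large clear 50 ml tube with black cap, 115 mm tall, body 29 mm, cap 35 mm in diameter. Origin: centre of its tip; z up to the cap. Stands in the white rack in line with the small black-capped tube, and stays there.
- white_rack: White rack. Fixed to the bench. Origin: centre of underside; z up, y along the rows, violet end plate at +y (the other is rack-coloured); end plates 220 mm apart outside, 86 tall. Square-holed grids, tops at z 32 and 80; tube tips stand on a floor at z 6. 124 mm wide; places at y +75, +25, -25, -75: large tubes at x -34, small ones at x +34. Gaps beside a small cap: 28 mm along the row, 39 across.
- green_rack: Green rack, turned any way. Fixed to the bench. Origin: centre of underside; z up, y along the rows, violet end plate at +y (the other is rack-coloured); end plates 220 mm apart outside, 86 tall. Square-holed grids, tops at z 32 and 80; tube tips stand on a floor at z 6. 54 mm wide, one row of places at x 0, y +75, +25, -25, -75 mm; holes 22 mm wide, 19 in the lower grid. Empty.

How it is judged:
By the outcome, as a careful person would: the job done as asked, in the order asked, and still so for the second after the job is handed in, with the robot touching nothing.
It also fails if it takes over 128 s, if anything falls off the work surface, if the arm or the gripper's body presses on something with over 40 N, if the wrist force passes 120 N, or if a joint passes its speed limit or range.

## Working session

There is one attempt and no reset: what is moved stays moved. The work goes in short steps, Python scripts to look and compute and a tool call to move; the robot and the scene stay as the last step left them, time stands still between calls to the robot, and variables do not carry over. Pictures are saved under pics/ and viewed, at most 14 in all, crops included, and the job is handed in when it is done.

Besides the shell and the picture viewer there is one more tool, called as a command line: name --argument value ..., lists and objects as JSON in quotes. carry_out: Moves the arm, as the interface text tells. Its arguments: {"type":"object","properties":{"moves":{"type":"array","items":{"type":"array"}}},"required":["moves"]}

```bash
mkdir -p pics; python3 - <<'E'
from bench import arm, imaging
import cv2
print(arm.state(), arm.hold_point_z)
for n in("side","top"):
    print(n,imaging.camera_info(n))
    cv2.imwrite(f"pics/{n}0.png",imaging.camera(n)[:,:,::-1])
E
```

```text
{'time_s': 0.0, 'joints': array([-1.33736873e+00,  1.31153850e-01,  1.48929143e+00, -5.77135556e-06,
        1.52300308e+00, -8.53722490e-02]), 'joint_vel': array([-2.66323201e-05,  1.74783197e-03, -1.86189601e-04, -9.09936173e-04,
        1.80277001e-03,  5.35167029e-04]), 'effort': array([-6.83418803e-04, -5.69390273e+01, -5.00553668e+01, -3.03683009e-04,
        1.45418869e-02,  1.95795047e-05]), 'tcp_pos': array([ 187.96234268, -569.21347036,  230.24213381]), 'tcp_rot': array([-9.25099336e-04,  9.87322261e-01,  1.58725836e-01, -7.14984940e-05]), 'force': array([-0.60492434,  0.13330814,  0.25697298]), 'torque': array([ 0.01437157, -0.0398844 ,  0.05308538]), 'grasp_force': 0.0, 'grip_width': 85.39960515113557} 18.700000000000003
side {'fx': 526.4481723434994, 'fy': 526.4481723434994, 'cx': 324.22167147893225, 'cy': 235.06812574786207, 'world_from_camera': array([[ 7.30569923e-01,  3.95346087e-01, -5.56748650e-01,
         4.76867949e+01],
       [-6.82837138e-01,  4.21769139e-01, -5.96526811e-01,
        -5.41357374e+02],
       [-1.01514149e-03,  8.15973201e-01,  5.78088838e-01,
         5.48698053e+02],
       [ 0.00000000e+00,  0.00000000e+00,  0.00000000e+00,
         1.00000000e+00]])}
top {'fx': 508.90232188150424, 'fy': 508.90232188150424, 'cx': 316.0368664845286, 'cy': 238.84570740129095, 'world_from_camera': array([[-6.69998074e-03,  9.87321338e-01, -1.58592829e-01,
         4.32357627e+02],
       [-9.99970352e-01, -6.01318978e-03,  4.81000008e-03,
        -1.49755676e+01],
       [ 3.79536694e-03,  1.58620354e-01,  9.87332355e-01,
         8.07289699e+02],
       [ 0.00000000e+00,  0.00000000e+00,  0.00000000e+00,
         1.00000000e+00]])}
```

View pics/top0.png

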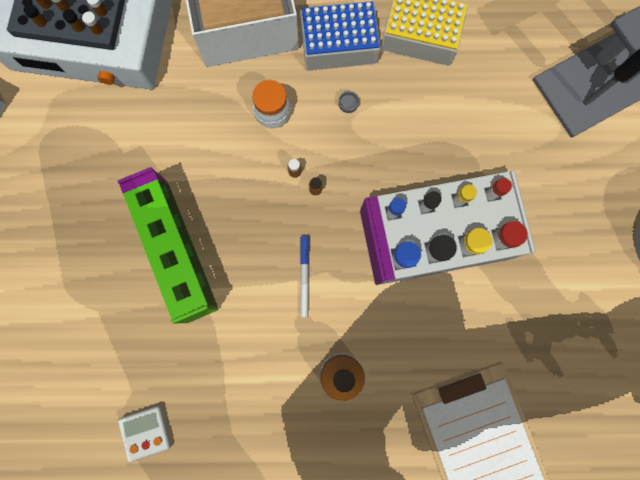

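View pics/side0.png

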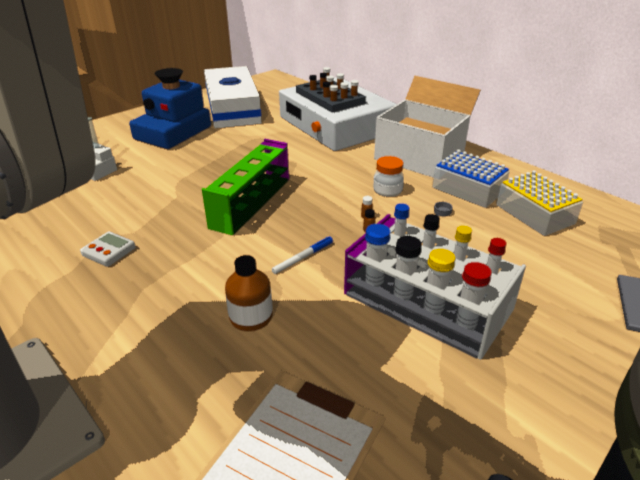

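The top view shows the white rack's violet end on the left at about (375,240). Its small caps sit at about (398,205) blue, (432,199) black, (468,192) yellow and (502,186) red. The green rack's violet end is at about (140,180), with holes at about (144,198), (156,228), (168,260) and (180,292). I'll crop in to read these more closely.

```bash
python3 - <<'E'
import cv2
im=cv2.imread("pics/top0.png")
cv2.imwrite("pics/w.png",cv2.resize(im[155:295,350:545],None,fx=4,fy=4,interpolation=cv2.INTER_CUBIC))
cv2.imwrite("pics/g.png",cv2.resize(im[160:330,100:240],None,fx=3.5,fy=3.5,interpolation=cv2.INTER_CUBIC))
E
```

```text
(no output)
```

View pics/w.png

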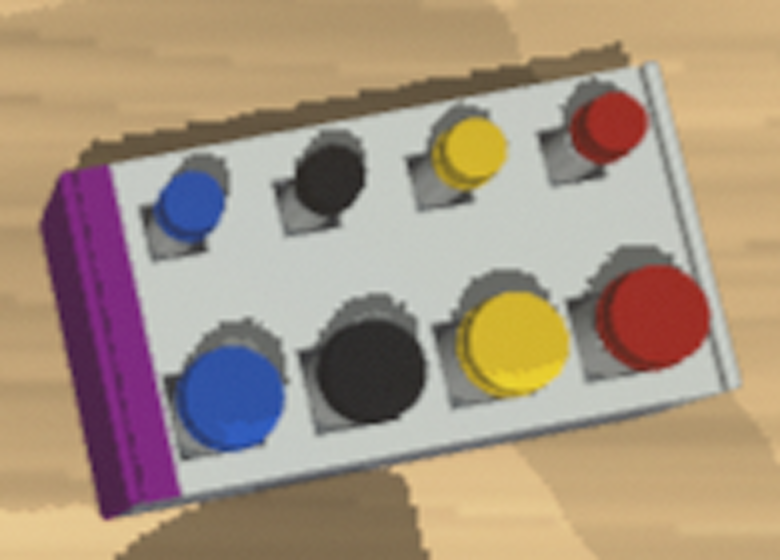

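View pics/g.png

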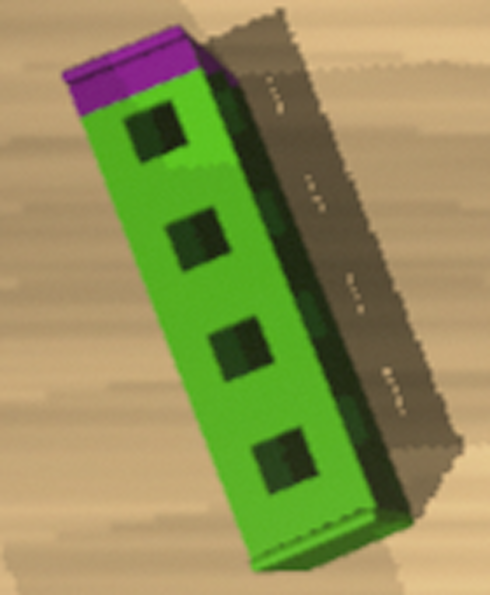

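Cap tops in the white crop: small blue (193,203), black (331,178), yellow (475,149), red (614,122); large (233,398), (371,371), (518,342), (659,315). Green crop hole centres, starting from the violet end: (156,131), (198,240), (241,349), (285,461).

```bash
cat > h.py <<'E'
import numpy as np
from bench import arm, imaging
from scipy.optimize import least_squares
from scipy.spatial.transform import Rotation as R
def proj(n,P):
    c=imaging.camera_info(n);T=np.linalg.inv(c["world_from_camera"])
    p=(T[:3,:3]@np.atleast_2d(P).T).T+T[:3,3]
    return np.c_[c["cx"]+c["fx"]*p[:,0]/-p[:,2], c["cy"]-c["fy"]*p[:,1]/-p[:,2]]
def place(q,L): # q x,y,yaw
    L=np.atleast_2d(L).astype(float);c,s=np.cos(q[2]),np.sin(q[2])
    return np.c_[q[0]+c*L[:,0]-s*L[:,1],q[1]+s*L[:,0]+c*L[:,1],L[:,2]]
def fit(n,L,px,q0):
    r=least_squares(lambda q:(proj(n,place(q,L))-px).ravel(),q0,x_scale=[10,10,.1]);return r.x,r.fun.reshape(-1,2)
Y=[75,25,-25,-75]
E
python3 - <<'E'
from h import *
cr=lambda a,f,o:(np.array(a)+.5)/f-.5+o
W=cr([(193,203),(331,178),(475,149),(614,122),(233,398),(371,371),(518,342),(659,315)],4,(350,155))
G=cr([(156,131),(198,240),(241,349),(285,461)],3.5,(100,160))
LW=[(34,y,126) for y in Y]+[(-34,y,121) for y in Y]
np.set_printoptions(precision=3,suppress=True)
qw,e=fit("top",LW,W,[430,-220,.1]);print(qw,e)
qg,e=fit("top",[(0,y,80) for y in Y],G,[430,220,.3]);print(qg,e)
print(place(qw,LW[:4]),place(qg,[(0,y,80) for y in Y]))
print("side",proj("side",place(qw,LW)),proj("side",place(qg,[(0,y,80) for y in Y])))
import cv2
im=cv2.imread("pics/side0.png")
c=np.vstack([cv2.resize(im[195:305,335:530],(780,440),interpolation=cv2.INTER_CUBIC)])
cv2.imwrite("pics/sw.png",c)
cv2.imwrite("pics/sg.png",cv2.resize(im[135:235,195:295],(600,600),interpolation=cv2.INTER_CUBIC))
E
```

```text
[ 567.963 -210.029    0.187] [[-0.583  0.104]
 [ 0.415 -0.446]
 [-0.259  0.038]
 [ 0.145  0.054]
 [-0.331  0.112]
 [ 0.928 -0.112]
 [-0.238  0.197]
 [-0.078  0.041]]
[543.559 203.392  -1.168] [[-0.04   0.096]
 [ 0.017 -0.233]
 [ 0.027  0.044]
 [-0.005  0.09 ]]
[[ 587.451 -130.021  126.   ]
 [ 596.732 -179.153  126.   ]
 [ 606.013 -228.284  126.   ]
 [ 615.294 -277.415  126.   ]] [[612.547 232.816  80.   ]
 [566.555 213.2    80.   ]
 [520.564 193.584  80.   ]
 [474.572 173.968  80.   ]]
side [[400.093 207.107]
 [430.197 217.944]
 [462.26  229.486]
 [496.479 241.805]
 [376.063 230.74 ]
 [407.105 242.991]
 [440.287 256.087]
 [475.84  270.118]] [[266.166 150.921]
 [253.489 161.603]
 [239.839 173.104]
 [225.101 185.523]]
```

View pics/sw.png

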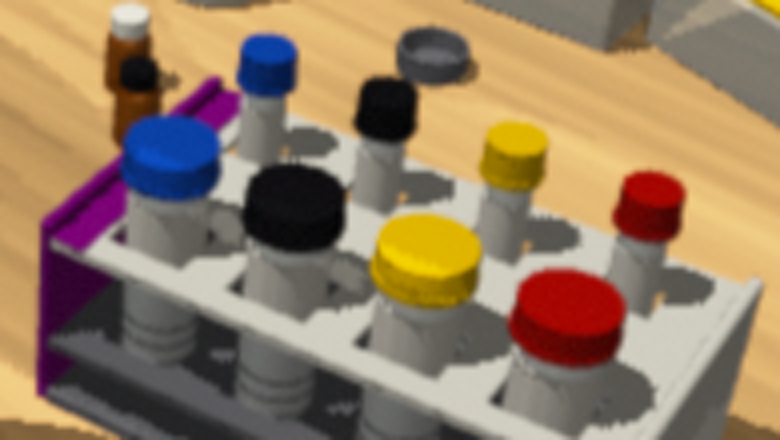

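View pics/sg.png

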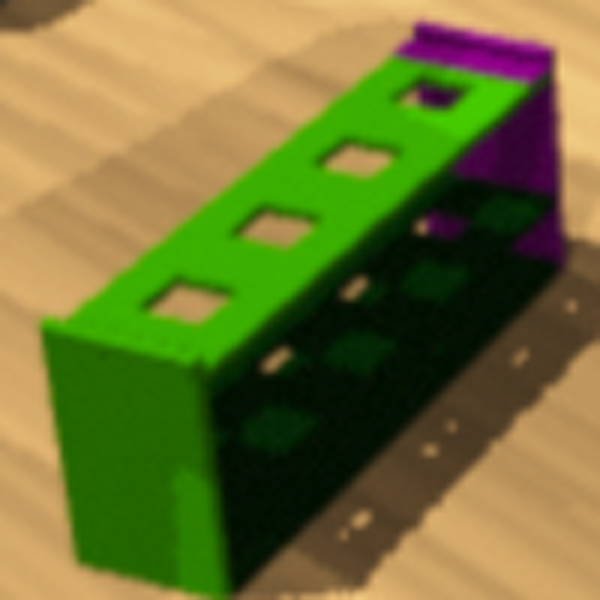

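The side crop shows the caps about 1.7 px, and the green holes about 1.1 px, to the right of the top-view prediction. Small cap tops: (270,48), (388,92), (516,138), (652,188). Large: (172,142), (295,190), (429,245), (570,303). Green holes: (432,96), (359,159), (278,229), (189,302). This is within calibration error, so I'll fit both cameras jointly.

```bash
cat >> h.py <<'E'
def wrap(a): return (a+np.pi)%(2*np.pi)-np.pi
def yaw(s):
    w,x,y,z=s["tcp_rot"];m=R.from_quat([x,y,z,w]).as_matrix();return np.arctan2(m[1,0],m[0,0]),m
def go(name,P,th):
    "shift (m, tool axes) and turn units from the measured pose"
    s=arm.state();t,m=yaw(s);d=m.T@(np.array(P)-s["tcp_pos"])/1000
    print(name,np.round(d,4),"turn",round(float(np.degrees(wrap(t-th))/6),2))
def st():
    s=arm.state();print(round(s["time_s"],2),np.round(s["tcp_pos"],1),"yaw",round(yaw(s)[0],3),"tilt",np.round(yaw(s)[1][:2,2],3),"F",np.round(s["force"],1),"w",round(s["grip_width"],1),"gf",round(s["grasp_force"],1))
E
python3 - <<'E'
import h
from h import *
cr=lambda a,f,o:(np.array(a)+.5)/f-.5+o
W=cr([(193,203),(331,178),(475,149),(614,122),(233,398),(371,371),(518,342),(659,315)],4,(350,155))
G=cr([(156,131),(198,240),(241,349),(285,461)],3.5,(100,160))
SW=cr([(270,48),(388,92),(516,138),(652,188),(172,142),(295,190),(429,245),(570,303)],4,(335,195))
SG=cr([(432,96),(359,159),(278,229),(189,302)],6,(195,135))
LW=[(34,y,126) for y in Y]+[(-34,y,121) for y in Y];LG=[(0,y,80) for y in Y]
np.set_printoptions(precision=3,suppress=True)
for L,T,S,q0,n in((LW,W,SW,[568,-210,.187],"qw"),(LG,G,SG,[543,203,-1.168],"qg")):
    print(n,"top",fit("top",L,T,q0)[0],"side",fit("side",L,S,q0)[0])
    r=least_squares(lambda q:np.r_[(proj("top",place(q,L))-T).ravel(),(proj("side",place(q,L))-S).ravel()],q0,x_scale=[10,10,.1]).x
    print("both",r); open("h.py","a").write(f"{n}=np.array({r.tolist()})\n")
    print(place(r,L[:4]))
qw=least_squares
E
cat >> h.py <<'E'
PW=place(qw,[(34,y,0) for y in Y]);PG=place(qg,[(0,y,0) for y in Y])
TW=qw[2]+np.pi/2;TG=qg[2]+np.pi/2
E
python3 -c "
from h import *
st();p=PW[0];go('above',[p[0],p[1],200],TW)"
```

```text
qw top [ 567.963 -210.029    0.187] side [ 570.112 -210.904    0.179]
both [ 568.78  -210.674    0.184]
[[ 588.482 -130.719  126.   ]
 [ 597.631 -179.875  126.   ]
 [ 606.78  -229.03   126.   ]
 [ 615.929 -278.186  126.   ]]
qg top [543.559 203.392  -1.168] side [545.813 203.793  -1.163]
both [544.183 203.224  -1.166]
[[613.114 232.78   80.   ]
 [567.16  213.076  80.   ]
 [521.206 193.372  80.   ]
 [475.253 173.668  80.   ]]
0.1 [ 188.  -569.3  230.3] yaw 0.319 tilt [-0.     0.002] F [ 0.1 -0.3  1.2] w 85.7 gf 0.0
above [ 0.5178 -0.2909  0.0309] turn -13.71
```

carry_out --moves '[[[0.4,-0.22,0],-11,0],[[0.4,-0.22,0],-11,0],[[0.4,-0.22,0],-11,0],[[0.4,-0.22,0],-11,0],[[0.4,-0.22,0],-11,0],[[0.4,-0.22,0],-11,0],[[0.4,-0.22,0],-11,0],[[0.4,-0.22,0],-11,0]]'

```text
time_s: 1.1
tcp_pos: [500.5, -232.5, 230.8]
tcp_rot: [-0.0, 0.74, 0.672, 0.0]
force: [-0.0, 0.2, 0.5]
grip_width: 42.4
grasp_force: 0.0
```

```bash
python3 -c "
from h import *
st();p=PW[0];go('above',[p[0],p[1],200],TW)"
```

```text
1.1 [ 500.5 -232.5  230.8] yaw 1.475 tilt [-0.     0.001] F [-0.   0.2  0.5] w 42.4 gf 0.0
above [0.1097 0.0778 0.0309] turn -2.68
```

carry_out --moves '[[[0.1097,0.0778,0.015],-2.68,0],[[0.1097,0.0778,0.03],-2.68,0],[[0.1097,0.0778,0.03],-2.68,0],[[0.1097,0.0778,0.03],-2.68,0],[[0.1097,0.0778,0.03],-2.68,0]]'

```text
time_s: 1.72
tcp_pos: [586.8, -135.7, 201.8]
tcp_rot: [0.0, 0.641, 0.767, -0.0]
force: [-0.4, -0.9, -0.1]
grip_width: 42.8
grasp_force: 0.0
```

```bash
python3 -c "
from h import *
st();p=PW[0];go('grasp',[p[0],p[1],98],TW)
import cv2
for n,(a,b,c,d) in dict(top=(120,320,330,560),side=(130,310,320,540)).items():
    cv2.imwrite(f'pics/a_{n}.png',cv2.resize(imaging.camera(n)[a:b,c:d,::-1],None,fx=3,fy=3,interpolation=cv2.INTER_CUBIC))"
```

```text
1.73 [ 586.8 -135.7  201.8] yaw 1.749 tilt [ 0.    -0.001] F [-0.4 -0.9 -0.1] w 42.8 gf 0.0
grasp [0.0047 0.0025 0.1038] turn -0.05
```

View pics/a_side.png

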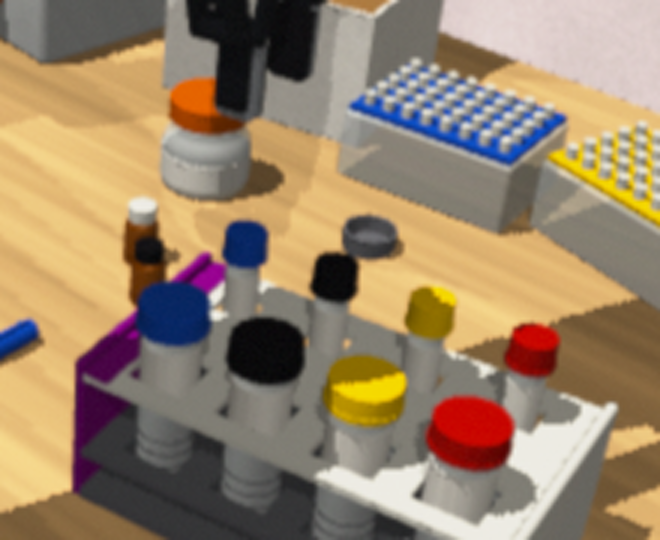

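The side crop shows the gripper's two tips at about (235,110) and (290,75), above and behind the blue small cap at (245,240). The tool is still settling. I'll lower it part way and check the alignment.

carry_out --moves '[[[0.0047,0.0025,0.03],-0.05,0],[[0.0047,0.0025,0.055],-0.05,0],[[0.0047,0.0025,0.055],-0.05,0],[[0.0047,0.0025,0.055],-0.05,0],[[0.0047,0.0025,0.055],-0.05,0]]'

```text
time_s: 2.45
tcp_pos: [589.9, -129.7, 148.2]
tcp_rot: [0.001, 0.639, 0.769, 0.001]
force: [-0.2, 0.5, -0.1]
grip_width: 42.4
grasp_force: 0.0
```

```bash
python3 -c "
from h import *
st();p=PW[0];go('grasp',[p[0],p[1],98],TW)
import cv2
t=arm.state()['tcp_pos'];print(proj('side',t),proj('side',[p[0],p[1],126]))
cv2.imwrite('pics/b_side.png',cv2.resize(imaging.camera('side')[130:240,360:460,::-1],None,fx=5,fy=5,interpolation=cv2.INTER_CUBIC))"
```

```text
2.45 [ 589.9 -129.7  148.2] yaw 1.756 tilt [ 0.003 -0.001] F [-0.2  0.5 -0.1] w 42.4 gf 0.0
grasp [-0.0007 -0.0017  0.0502] turn 0.01
[[402.21358523 193.68794929]] [[400.89675083 207.0367542 ]]
```

View pics/b_side.png

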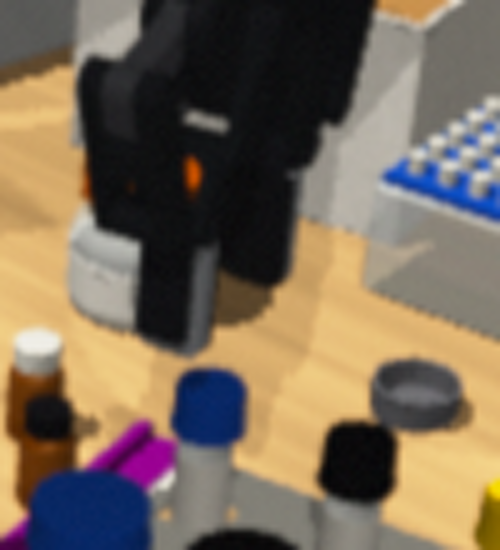

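The side crop shows the fingertips centred at about (220,305), straddling the line above the blue cap at (210,385). That is aligned to within 1–2 mm, so I'll descend and grip.

carry_out --moves '[[[-0.001,-0.001,0.025],0,0],[[-0.001,-0.001,0.05],0,0],[[-0.001,-0.001,0.05],0,0],[[-0.001,-0.001,0.05],0,0],[[-0.001,-0.001,0.05],0,-1],[[-0.001,-0.001,0.05],0,-1],[[-0.001,-0.001,0.05],0,-1],[[-0.001,-0.001,0.05],0,-1]]'

```text
time_s: 3.5
tcp_pos: [589.3, -130.6, 98.0]
tcp_rot: [0.001, 0.638, 0.77, 0.001]
force: [-0.4, 0.3, 6.3]
grip_width: 19.4
grasp_force: 58.5
```

```bash
python3 -c "
from h import *
st();t=arm.state()['tcp_pos']
go('up',[t[0],t[1],245],TW)
p=PG[0];go('green',[p[0],p[1],245],TG)"
```

```text
3.5 [ 589.3 -130.6   98. ] yaw 1.757 tilt [ 0.003 -0.001] F [-0.4  0.3  6.3] w 19.4 gf 58.5
up [-0.0002  0.0004 -0.147 ] turn 0.02
green [ 0.3525  0.0909 -0.1473] turn 12.91
```

carry_out --moves '[[[0,0,-0.03],0,-1],[[0,0,-0.07],0,-1],[[0,0,-0.11],0,-1],[[0,0,-0.147],0,-1],[[0,0,-0.147],0,-1],[[0,0,-0.147],0,-1]]'

```text
time_s: 4.25
tcp_pos: [587.9, -130.1, 242.7]
tcp_rot: [-0.0, 0.638, 0.77, -0.0]
force: [-0.6, 0.6, -0.8]
grip_width: 19.3
grasp_force: 59.0
```

```bash
python3 -c "
from h import *
st()
p=PG[0];go('green',[p[0],p[1],245],TG)
import cv2
cv2.imwrite('pics/c_side.png',cv2.resize(imaging.camera('side')[60:260,330:480,::-1],None,fx=3,fy=3,interpolation=cv2.INTER_CUBIC))"
```

```text
4.25 [ 587.9 -130.1  242.7] yaw 1.757 tilt [-0.001  0.   ] F [-0.6  0.6 -0.8] w 19.3 gf 59.0
green [ 0.352   0.0918 -0.0022] turn 12.91
```

View pics/c_side.png

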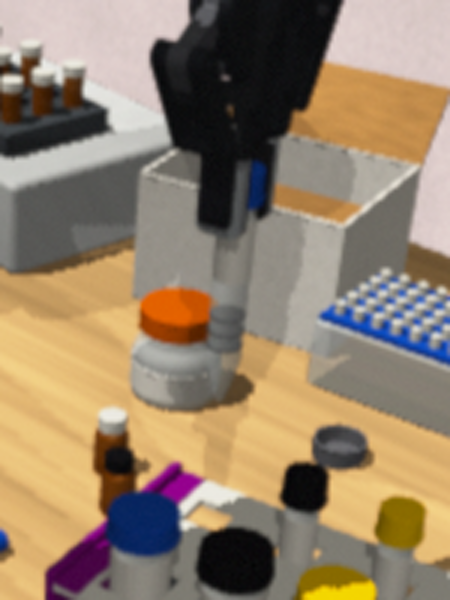

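The side crop shows the blue tube lifted and held straight, with its cap between the pads at about (250,185). I'll carry it over to the green rack.

carry_out --moves '[[[0.352,0.0918,-0.002],12.91,-1],[[0.352,0.0918,-0.002],12.91,-1],[[0.352,0.0918,-0.002],12.91,-1],[[0.352,0.0918,-0.002],12.91,-1],[[0.352,0.0918,-0.002],12.91,-1],[[0.352,0.0918,-0.002],12.91,-1],[[0.352,0.0918,-0.002],12.91,-1],[[0.352,0.0918,-0.002],12.91,-1]]'

```text
time_s: 5.3
tcp_pos: [612.1, 234.1, 242.7]
tcp_rot: [0.0, 0.98, 0.2, -0.002]
force: [1.2, -0.8, 0.2]
grip_width: 18.5
grasp_force: 59.0
```

```bash
python3 -c "
from h import *
st()
p=PG[0];go('green',[p[0],p[1],205],TG)"
```

```text
5.3 [612.1 234.1 242.7] yaw 0.403 tilt [-0.004 -0.001] F [ 1.2 -0.8  0.2] w 18.5 gf 59.0
green [0.0006 0.0017 0.0377] turn -0.02
```

carry_out --moves '[[[0.0006,0.001,0.02],0,-1],[[0.0006,0.001,0.05],0,-1],[[0.0006,0.001,0.05],0,-1],[[0.0006,0.001,0.05],0,-1]]'

```text
time_s: 5.8
tcp_pos: [614.1, 231.6, 194.9]
tcp_rot: [0.0, 0.98, 0.201, -0.001]
force: [-0.2, 0.6, 0.4]
grip_width: 18.8
grasp_force: 59.0
```

```bash
python3 -c "
from h import *
st()
p=PG[0];go('green',[p[0],p[1],98],TG)
t=arm.state()['tcp_pos'];
for n in('side','top'):print(n,proj(n,[t[0],t[1],t[2]-92]),proj(n,[t[0],t[1],t[2]+28]))
import cv2
a=cv2.resize(imaging.camera('side')[60:200,210:310,::-1],None,fx=4,fy=4,interpolation=cv2.INTER_CUBIC)
b=cv2.resize(imaging.camera('top')[100:240,60:160,::-1],None,fx=4,fy=4,interpolation=cv2.INTER_CUBIC)
cv2.imwrite('pics/d.png',cv2.hconcat([a,b]))"
```

```text
5.8 [614.1 231.6 194.9] yaw 0.405 tilt [-0.001 -0.   ] F [-0.2  0.6  0.4] w 18.8 gf 59.0
green [-0.0004 -0.0014  0.0969] turn 0.0
side [[266.40064519 140.27376248]] [[262.176715    80.02857706]]
top [[139.73055973 192.23902357]] [[105.56423977 167.08418748]]
```

View pics/d.png

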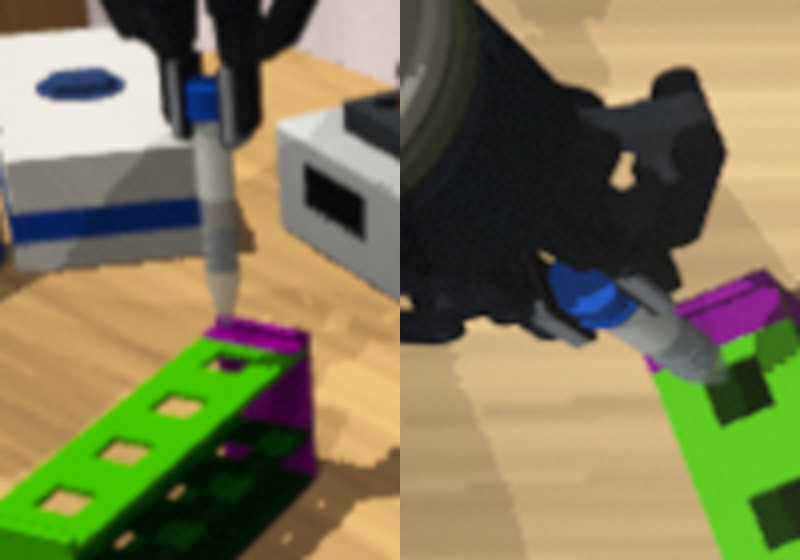

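The left half (side view) shows the tip at about (225,318), i.e. (266.2,139.5) in the full image. The right half (top view) shows it at about (718,380), i.e. (139.5,195). I'll triangulate the tip relative to the hole.

```bash
python3 - <<'E'
from h import *
def tri(a,b): return least_squares(lambda P:np.r_[(proj("top",P)-a).ravel(),(proj("side",P)-b).ravel()],[600,220,90]).x.round(1)
print("tip",tri((139.5,194.8),(266.2,139.5)),"hole",tri((144.6,197.4),(266.9,150.8)))
for z in(103,80):print(proj("top",[614.1,231.6,z]),proj("side",[614.1,231.6,z]))
E
```

```text
tip [610.3 230.1 106.1] hole [612.4 231.7  80.6]
[[139.74604378 192.22076905]] [[266.41576357 140.24409026]]
[[145.05492028 196.13031424]] [[267.16131438 150.88086657]]
```

carry_out --moves '[[[0.002,0,0.01],0,-1],[[0.002,0,0.025],0,-1],[[0.002,0,0.04],0,-1],[[0.002,0,0.05],0,-1],[[0.002,0,0.05],0,-1]]'

```text
time_s: 6.52
tcp_pos: [615.2, 232.5, 143.4]
tcp_rot: [0.0, 0.98, 0.201, -0.001]
force: [-0.4, 0.1, -0.1]
grip_width: 19.0
grasp_force: 59.0
```

```bash
python3 -c "
from h import *
st()
p=PG[0];go('green',[p[0],p[1],98],TG)"
```

```text
6.53 [615.2 232.5 143.4] yaw 0.405 tilt [-0.003 -0.001] F [-0.4  0.1 -0.1] w 19.0 gf 59.0
green [-0.0016 -0.001   0.0454] turn -0.0
```

carry_out --moves '[[[0,0,0.008],0,-1],[[0,0,0.016],0,-1],[[0,0,0.024],0,-1],[[0,0,0.032],0,-1],[[0,0,0.038],0,-1],[[0,0,0.042],0,-1],[[0,0,0.042],0,-1]]'

```text
time_s: 7.4
tcp_pos: [615.9, 232.8, 102.9]
tcp_rot: [0.0, 0.98, 0.201, -0.0]
force: [-0.9, 0.2, -0.1]
grip_width: 19.3
grasp_force: 59.0
```

carry_out --moves '[[[0,0,0.002],0,-1],[[0,0,0.0035],0,-1],[[0,0,0.0045],0,-1],[[0,0,0.0045],0,-1],[[0,0,0.0045],0,-1]]'

```text
time_s: 8.02
tcp_pos: [616.1, 232.8, 98.8]
tcp_rot: [-0.0, 0.98, 0.201, -0.0]
force: [1.0, -0.0, -1.3]
grip_width: 18.6
grasp_force: 59.0
```

carry_out --moves '[[[0,0,0.0005],0,-1],[[0,0,0.001],0,-1],[[0,0,0.001],0,-1],[[0,0,0.001],0,-1]]'

```text
time_s: 8.52
tcp_pos: [616.4, 232.9, 98.2]
tcp_rot: [-0.0, 0.98, 0.201, 0.0]
force: [-0.4, 0.7, 2.2]
grip_width: 19.0
grasp_force: 59.2
```

carry_out --moves '[[[0,0,0.0005],0,-1],[[0,0,0.001],0,-1],[[0,0,0.001],0,-1],[[0,0,0.001],0,-1]]'

```text
time_s: 9.02
tcp_pos: [616.9, 233.1, 98.0]
tcp_rot: [-0.0, 0.98, 0.201, 0.001]
force: [-0.6, 1.1, 6.6]
grip_width: 18.7
grasp_force: 59.6
```

Contact with the floor, at 6.6 N upward. I'll release and rise.

carry_out --moves '[[[0,0,0],0,0],[[0,0,0],0,0],[[0,0,0],0,0],[[0,0,0],0,0],[[0,0,-0.04],0,0],[[0,0,-0.09],0,0],[[0,0,-0.12],0,0],[[0,0,-0.12],0,0]]'

```text
time_s: 10.02
tcp_pos: [618.1, 233.3, 221.0]
tcp_rot: [-0.0, 0.98, 0.201, 0.003]
force: [-0.4, -0.5, -0.8]
grip_width: 43.0
grasp_force: 0.0
```

```bash
python3 -c "
from h import *
st()
p=PW[1];go('white',[p[0],p[1],200],TW)
import cv2
a=cv2.resize(imaging.camera('side')[60:240,190:310,::-1],None,fx=3,fy=3,interpolation=cv2.INTER_CUBIC)
cv2.imwrite('pics/e.png',a)"
```

```text
10.03 [618.1 233.3 221. ] yaw 0.405 tilt [0.007 0.002] F [-0.4 -0.5 -0.8] w 43.0 gf 0.0
white [-0.1816  0.3718  0.0201] turn -12.89
```

View pics/e.png

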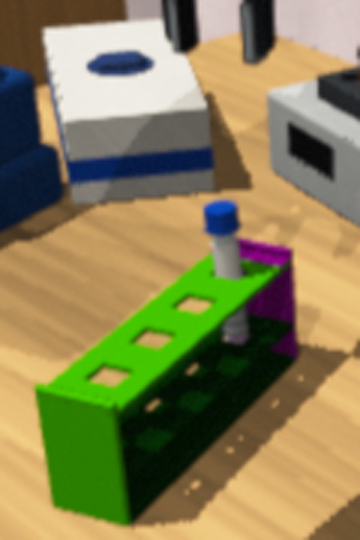

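The picture shows the blue tube standing in the hole at the violet end. Next is black, grasped 2 mm further back along tool x.

carry_out --moves '[[[-0.1816,0.3718,0.01],-12.89,0],[[-0.1816,0.3718,0.01],-12.89,0],[[-0.1816,0.3718,0.01],-12.89,0],[[-0.1816,0.3718,0.01],-12.89,0],[[-0.1816,0.3718,0.01],-12.89,0],[[-0.1816,0.3718,0.01],-12.89,0],[[-0.1816,0.3718,0.01],-12.89,0],[[-0.1816,0.3718,0.01],-12.89,0]]'

```text
time_s: 11.08
tcp_pos: [593.6, -184.4, 204.0]
tcp_rot: [-0.002, 0.639, 0.769, -0.001]
force: [-0.4, 0.8, -0.0]
grip_width: 42.6
grasp_force: 0.0
```

```bash
cat >> h.py <<'E'
def tx(th): return np.array([np.cos(th),np.sin(th),0])
def gw(i,z): go('white',PW[i]+[0,0,z]-2*tx(TW),TW)
def gg(i,z): go('green',PG[i]+[0,0,z]+1.5*tx(TG),TG)
E
python3 -c "
from h import *
st();gw(1,150)"
```

```text
11.07 [ 593.6 -184.4  204. ] yaw 1.754 tilt [-0.004  0.   ] F [-0.4  0.8 -0. ] w 42.6 gf 0.0
white [0.0017 0.005  0.054 ] turn -0.01
```

carry_out --moves '[[[0.0017,0.005,0.025],0,0],[[0.0017,0.005,0.052],0,0],[[0.0017,0.005,0.052],0,0],[[0.0017,0.005,0.052],0,0],[[0.0017,0.005,0.052],0,0]]'

```text
time_s: 11.7
tcp_pos: [600.9, -178.1, 156.2]
tcp_rot: [0.001, 0.639, 0.769, 0.0]
force: [0.0, 0.1, -0.2]
grip_width: 42.7
grasp_force: 0.0
```

```bash
python3 -c "
from h import *
st();gw(1,98)"
```

```text
11.7 [ 600.9 -178.1  156.2] yaw 1.755 tilt [ 0.002 -0.001] F [ 0.   0.1 -0.2] w 42.7 gf 0.0
white [-0.003  -0.0037  0.0582] turn -0.0
```

carry_out --moves '[[[-0.003,-0.0035,0.02],0,0],[[-0.003,-0.0035,0.04],0,0],[[-0.003,-0.0035,0.058],0,0],[[-0.003,-0.0035,0.058],0,0],[[-0.003,-0.0035,0.058],0,0],[[-0.003,-0.0035,0.058],0,0]]'

```text
time_s: 12.45
tcp_pos: [598.1, -181.7, 97.9]
tcp_rot: [0.001, 0.639, 0.769, 0.0]
force: [0.1, 0.4, -0.0]
grip_width: 42.9
grasp_force: 0.0
```

```bash
python3 -c "
from h import *
st();gw(1,98)"
```

```text
12.45 [ 598.1 -181.7   97.9] yaw 1.755 tilt [ 0.002 -0.001] F [ 0.1  0.4 -0. ] w 42.9 gf 0.0
white [-0.0001 -0.0001 -0.0001] turn -0.0
```

Exactly on target. Grip and lift.

carry_out --moves '[[[0,0,0],0,-1],[[0,0,0],0,-1],[[0,0,0],0,-1],[[0,0,0],0,-1],[[0,0,-0.03],0,-1],[[0,0,-0.07],0,-1],[[0,0,-0.11],0,-1],[[0,0,-0.147],0,-1]]'

```text
time_s: 13.45
tcp_pos: [597.0, -181.3, 244.6]
tcp_rot: [-0.0, 0.639, 0.769, -0.0]
force: [0.2, 0.1, 0.4]
grip_width: 19.1
grasp_force: 59.0
```

```bash
python3 -c "
from h import *
st();gg(1,245)"
```

```text
13.45 [ 597.  -181.3  244.6] yaw 1.755 tilt [-0.001  0.   ] F [0.2 0.1 0.4] w 19.1 gf 59.0
green [ 3.936e-01  4.420e-02 -3.000e-04] turn 12.89
```

carry_out --moves '[[[0.3936,0.0442,0],12.89,-1],[[0.3936,0.0442,0],12.89,-1],[[0.3936,0.0442,0],12.89,-1],[[0.3936,0.0442,0],12.89,-1],[[0.3936,0.0442,0],12.89,-1],[[0.3936,0.0442,0],12.89,-1],[[0.3936,0.0442,0],12.89,-1],[[0.3936,0.0442,0],12.89,-1]]'

```text
time_s: 14.45
tcp_pos: [567.6, 216.8, 242.9]
tcp_rot: [-0.0, 0.98, 0.201, -0.001]
force: [0.9, -0.7, -0.2]
grip_width: 19.4
grasp_force: 59.0
```

carry_out --moves '[[[0,0,0.02],0,-1],[[0,0,0.05],0,-1],[[0,0,0.05],0,-1],[[0,0,0.05],0,-1]]'

```text
time_s: 14.95
tcp_pos: [568.9, 213.0, 193.8]
tcp_rot: [0.0, 0.98, 0.201, -0.0]
force: [0.2, -0.0, 0.4]
grip_width: 18.9
grasp_force: 59.0
```

```bash
python3 -c "
from h import *
st();gg(1,98)
import cv2
a=cv2.resize(imaging.camera('side')[80:200,190:290,::-1],None,fx=4,fy=4,interpolation=cv2.INTER_CUBIC)
b=cv2.resize(imaging.camera('top')[140:260,80:180,::-1],None,fx=4,fy=4,interpolation=cv2.INTER_CUBIC)
cv2.imwrite('pics/f.png',cv2.hconcat([a,b]))"
```

```text
14.95 [568.9 213.  193.8] yaw 0.405 tilt [-0. -0.] F [ 0.2 -0.   0.4] w 18.9 gf 59.0
green [-0.     -0.0007  0.0958] turn -0.0
```

View pics/f.png

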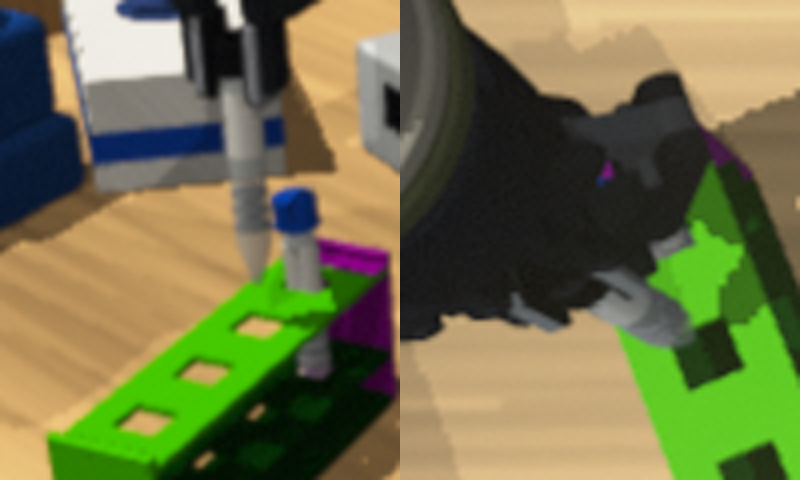

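The tip is at side (254.3,150.0) and top (152.5,225.8), which puts it over the second hole within about 1 mm. I'll insert.

carry_out --moves '[[[0,0,0.015],0,-1],[[0,0,0.03],0,-1],[[0,0,0.045],0,-1],[[0,0,0.057],0,-1],[[0,0,0.067],0,-1],[[0,0,0.077],0,-1],[[0,0,0.086],0,-1],[[0,0,0.092],0,-1]]'

```text
time_s: 16.05
tcp_pos: [568.8, 213.6, 101.2]
tcp_rot: [0.0, 0.98, 0.201, -0.0]
force: [-0.1, -0.2, -0.2]
grip_width: 19.1
grasp_force: 59.0
```

carry_out --moves '[[[0,0,0.001],0,-1],[[0,0,0.002],0,-1],[[0,0,0.003],0,-1],[[0,0,0.003],0,-1],[[0,0,0.003],0,-1]]'

```text
time_s: 16.68
tcp_pos: [568.9, 213.6, 99.0]
tcp_rot: [-0.0, 0.98, 0.201, 0.0]
force: [-0.5, 0.0, 0.3]
grip_width: 19.1
grasp_force: 59.0
```

carry_out --moves '[[[0,0,0.0007],0,-1],[[0,0,0.0014],0,-1],[[0,0,0.0014],0,-1],[[0,0,0.0014],0,-1]]'

```text
time_s: 17.18
tcp_pos: [569.1, 213.6, 97.7]
tcp_rot: [-0.0, 0.98, 0.201, 0.0]
force: [0.3, 0.2, 3.0]
grip_width: 18.7
grasp_force: 59.2
```

Floor contact at 3 N. Release, rise, and go on to yellow.

carry_out --moves '[[[0,0,0],0,0],[[0,0,0],0,0],[[0,0,0],0,0],[[0,0,0],0,0],[[0,0,-0.04],0,0],[[0,0,-0.09],0,0],[[0,0,-0.12],0,0],[[0,0,-0.12],0,0]]'

```text
time_s: 18.18
tcp_pos: [570.8, 214.1, 221.4]
tcp_rot: [-0.0, 0.98, 0.201, 0.003]
force: [1.1, 0.0, 0.2]
grip_width: 42.5
grasp_force: 0.0
```

```bash
python3 -c "
from h import *
st();gw(2,210)"
```

```text
18.18 [570.8 214.1 221.4] yaw 0.405 tilt [0.006 0.002] F [1.1 0.  0.2] w 42.5 gf 0.0
white [-0.1419  0.4235  0.0108] turn -12.89
```

carry_out --moves '[[[-0.1419,0.4235,0.01],-12.89,0],[[-0.1419,0.4235,0.01],-12.89,0],[[-0.1419,0.4235,0.01],-12.89,0],[[-0.1419,0.4235,0.01],-12.89,0],[[-0.1419,0.4235,0.01],-12.89,0],[[-0.1419,0.4235,0.01],-12.89,0],[[-0.1419,0.4235,0.01],-12.89,0],[[-0.1419,0.4235,0.01],-12.89,0]]'

```text
time_s: 19.18
tcp_pos: [603.9, -234.7, 205.2]
tcp_rot: [-0.001, 0.638, 0.77, -0.001]
force: [0.5, -0.0, 0.0]
grip_width: 42.5
grasp_force: 0.0
```

carry_out --moves '[[[0,0,0.025],0,0],[[0,0,0.05],0,0],[[0,0,0.05],0,0],[[0,0,0.05],0,0],[[0,0,0.05],0,0]]'

```text
time_s: 19.8
tcp_pos: [605.9, -231.7, 158.9]
tcp_rot: [0.001, 0.639, 0.769, 0.0]
force: [0.1, -0.1, 1.0]
grip_width: 42.3
grasp_force: 0.0
```

```bash
python3 -c "
from h import *
st();gw(2,98)"
```

```text
19.8 [ 605.9 -231.7  158.9] yaw 1.755 tilt [ 0.002 -0.001] F [ 0.1 -0.1  1. ] w 42.3 gf 0.0
white [0.0006 0.0012 0.0609] turn -0.0
```

carry_out --moves '[[[0.0006,0.0012,0.02],0,0],[[0.0006,0.0012,0.04],0,0],[[0.0006,0.0012,0.061],0,0],[[0.0006,0.0012,0.061],0,0],[[0.0006,0.0012,0.061],0,0],[[0.0006,0.0012,0.061],0,0]]'

```text
time_s: 20.55
tcp_pos: [607.0, -231.2, 97.6]
tcp_rot: [0.001, 0.639, 0.769, 0.0]
force: [0.7, -0.5, 0.3]
grip_width: 43.1
grasp_force: 0.0
```

carry_out --moves '[[[0,0,0],0,-1],[[0,0,0],0,-1],[[0,0,0],0,-1],[[0,0,0],0,-1],[[0,0,-0.03],0,-1],[[0,0,-0.07],0,-1],[[0,0,-0.11],0,-1],[[0,0,-0.147],0,-1]]'

```text
time_s: 21.55
tcp_pos: [605.9, -230.6, 244.3]
tcp_rot: [-0.0, 0.639, 0.769, -0.0]
force: [0.1, -1.2, -0.2]
grip_width: 18.9
grasp_force: 58.9
```

```bash
python3 -c "
from h import *
st();gg(2,245)"
```

```text
21.55 [ 605.9 -230.6  244.3] yaw 1.755 tilt [-0.001  0.   ] F [ 0.1 -1.2 -0.2] w 18.9 gf 58.9
green [ 0.4327 -0.0044 -0.0006] turn 12.89
```

carry_out --moves '[[[0.4327,-0.0044,0],12.89,-1],[[0.4327,-0.0044,0],12.89,-1],[[0.4327,-0.0044,0],12.89,-1],[[0.4327,-0.0044,0],12.89,-1],[[0.4327,-0.0044,0],12.89,-1],[[0.4327,-0.0044,0],12.89,-1],[[0.4327,-0.0044,0],12.89,-1],[[0.4327,-0.0044,0],12.89,-1]]'

```text
time_s: 22.55
tcp_pos: [521.4, 196.9, 242.8]
tcp_rot: [-0.0, 0.98, 0.2, -0.001]
force: [0.1, -0.9, 0.2]
grip_width: 18.9
grasp_force: 59.0
```

carry_out --moves '[[[0,0,0.02],0,-1],[[0,0,0.05],0,-1],[[0,0,0.05],0,-1],[[0,0,0.05],0,-1]]'

```text
time_s: 23.05
tcp_pos: [523.0, 192.9, 193.4]
tcp_rot: [0.0, 0.98, 0.201, -0.0]
force: [0.1, -0.5, 0.9]
grip_width: 18.9
grasp_force: 59.0
```

```bash
python3 -c "
from h import *
st();gg(2,98)
import cv2
a=cv2.resize(imaging.camera('side')[80:200,190:290,::-1],None,fx=4,fy=4,interpolation=cv2.INTER_CUBIC)
b=cv2.resize(imaging.camera('top')[170:290,90:190,::-1],None,fx=4,fy=4,interpolation=cv2.INTER_CUBIC)
cv2.imwrite('pics/i.png',cv2.hconcat([a,b]))"
```

```text
23.05 [523.  192.9 193.4] yaw 0.405 tilt [-0. -0.] F [ 0.1 -0.5  0.9] w 18.9 gf 59.0
green [ 0.0001 -0.0011  0.0954] turn -0.0
```

View pics/i.png

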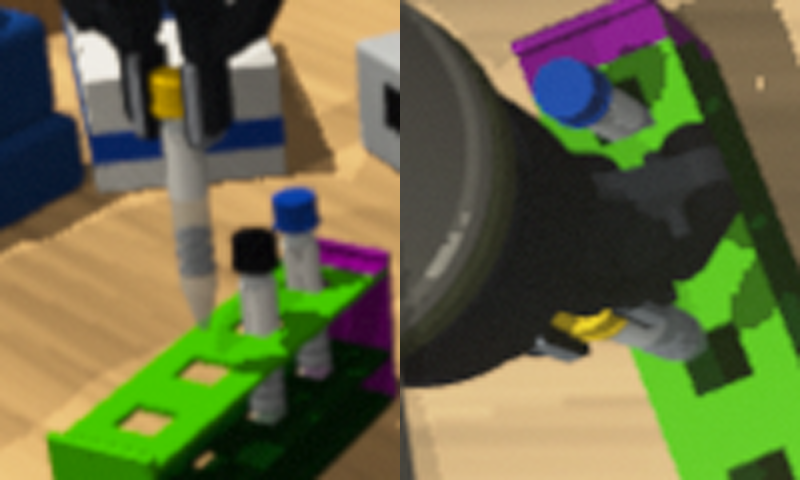

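Blue and black are standing in place. The yellow tip, at side (240.8,161) and top (164,258), is over the third hole. I'll insert.

carry_out --moves '[[[0,-0.0005,0.015],0,-1],[[0,-0.0005,0.03],0,-1],[[0,-0.0005,0.045],0,-1],[[0,-0.0005,0.057],0,-1],[[0,-0.0005,0.067],0,-1],[[0,-0.0005,0.077],0,-1],[[0,-0.0005,0.086],0,-1],[[0,-0.0005,0.092],0,-1]]'

```text
time_s: 24.15
tcp_pos: [522.5, 194.3, 100.8]
tcp_rot: [0.0, 0.98, 0.201, -0.0]
force: [-0.1, -0.1, -0.5]
grip_width: 19.1
grasp_force: 59.0
```

carry_out --moves '[[[0,0,0.001],0,-1],[[0,0,0.002],0,-1],[[0,0,0.003],0,-1],[[0,0,0.003],0,-1],[[0,0,0.003],0,-1]]'

```text
time_s: 24.78
tcp_pos: [522.8, 194.3, 98.6]
tcp_rot: [-0.0, 0.98, 0.201, 0.0]
force: [-0.0, 0.5, 0.5]
grip_width: 19.3
grasp_force: 59.0
```

carry_out --moves '[[[0,0,0.0007],0,-1],[[0,0,0.0014],0,-1],[[0,0,0.0014],0,-1],[[0,0,0.0014],0,-1]]'

```text
time_s: 25.28
tcp_pos: [522.9, 194.4, 97.4]
tcp_rot: [-0.0, 0.98, 0.201, 0.0]
force: [-0.1, -0.0, 3.0]
grip_width: 19.0
grasp_force: 59.3
```

carry_out --moves '[[[0,0,0],0,0],[[0,0,0],0,0],[[0,0,0],0,0],[[0,0,0],0,0],[[0,0,-0.04],0,0],[[0,0,-0.09],0,0],[[0,0,-0.12],0,0],[[0,0,-0.12],0,0]]'

```text
time_s: 26.28
tcp_pos: [524.6, 194.8, 220.7]
tcp_rot: [-0.0, 0.98, 0.201, 0.003]
force: [0.0, 0.8, -0.7]
grip_width: 42.4
grasp_force: 0.0
```

```bash
python3 -c "
from h import *
st();gw(3,210)"
```

```text
26.27 [524.6 194.8 220.7] yaw 0.405 tilt [0.006 0.002] F [ 0.   0.8 -0.7] w 42.4 gf 0.0
white [-0.1028  0.4727  0.0104] turn -12.89
```

carry_out --moves '[[[-0.1028,0.4727,0.01],-12.89,0],[[-0.1028,0.4727,0.01],-12.89,0],[[-0.1028,0.4727,0.01],-12.89,0],[[-0.1028,0.4727,0.01],-12.89,0],[[-0.1028,0.4727,0.01],-12.89,0],[[-0.1028,0.4727,0.01],-12.89,0],[[-0.1028,0.4727,0.01],-12.89,0],[[-0.1028,0.4727,0.01],-12.89,0]]'

```text
time_s: 27.28
tcp_pos: [612.3, -274.3, 205.2]
tcp_rot: [-0.001, 0.637, 0.771, -0.0]
force: [0.5, 0.2, -0.0]
grip_width: 42.8
grasp_force: 0.0
```

carry_out --moves '[[[0,0,0.025],0,0],[[0,0,0.05],0,0],[[0,0,0.05],0,0],[[0,0,0.05],0,0],[[0,0,0.05],0,0]]'

```text
time_s: 27.9
tcp_pos: [613.5, -272.8, 158.8]
tcp_rot: [0.001, 0.639, 0.769, 0.0]
force: [-0.2, 0.3, -0.0]
grip_width: 42.6
grasp_force: 0.0
```

```bash
python3 -c "
from h import *
st();gw(3,98)"
```

```text
27.9 [ 613.5 -272.8  158.8] yaw 1.755 tilt [ 0.002 -0.001] F [-0.2  0.3 -0. ] w 42.6 gf 0.0
white [-0.0077  0.0012  0.0608] turn 0.0
```

carry_out --moves '[[[-0.0077,0.0012,0],0,0],[[-0.0077,0.0012,0.02],0,0],[[-0.0077,0.0012,0.04],0,0],[[-0.0077,0.0012,0.061],0,0],[[-0.0077,0.0012,0.061],0,0],[[-0.0077,0.0012,0.061],0,0],[[-0.0077,0.0012,0.061],0,0]]'

```text
time_s: 28.78
tcp_pos: [616.1, -280.4, 97.5]
tcp_rot: [0.001, 0.639, 0.769, 0.0]
force: [-0.4, 0.3, 0.8]
grip_width: 42.9
grasp_force: 0.0
```

carry_out --moves '[[[0,0,0],0,-1],[[0,0,0],0,-1],[[0,0,0],0,-1],[[0,0,0],0,-1],[[0,0,-0.03],0,-1],[[0,0,-0.07],0,-1],[[0,0,-0.11],0,-1],[[0,0,-0.147],0,-1]]'

```text
time_s: 29.78
tcp_pos: [615.1, -279.8, 244.0]
tcp_rot: [-0.0, 0.639, 0.769, -0.0]
force: [-0.4, -0.1, -0.0]
grip_width: 18.9
grasp_force: 58.9
```

```bash
python3 -c "
from h import *
st();gg(3,245)"
```

```text
29.77 [ 615.1 -279.8  244. ] yaw 1.755 tilt [-0.001  0.   ] F [-0.4 -0.1 -0. ] w 18.9 gf 58.9
green [ 0.4717 -0.0531 -0.0007] turn 12.89
```

carry_out --moves '[[[0.4717,-0.0531,0],12.89,-1],[[0.4717,-0.0531,0],12.89,-1],[[0.4717,-0.0531,0],12.89,-1],[[0.4717,-0.0531,0],12.89,-1],[[0.4717,-0.0531,0],12.89,-1],[[0.4717,-0.0531,0],12.89,-1],[[0.4717,-0.0531,0],12.89,-1],[[0.4717,-0.0531,0],12.89,-1]]'

```text
time_s: 30.78
tcp_pos: [475.9, 175.6, 242.8]
tcp_rot: [0.0, 0.98, 0.199, -0.0]
force: [0.9, 0.2, -0.3]
grip_width: 19.3
grasp_force: 58.9
```

carry_out --moves '[[[0,0,0.01],0,-1],[[0,0,0.02],0,-1],[[0,0,0.02],0,-1],[[0,0,0.02],0,-1]]'

```text
time_s: 31.28
tcp_pos: [477.4, 172.8, 223.1]
tcp_rot: [0.0, 0.98, 0.2, -0.0]
force: [-0.3, 0.8, -0.3]
grip_width: 19.2
grasp_force: 59.0
```

```bash
python3 -c "
from h import *
st();gg(3,190)"
```

```text
31.27 [477.4 172.8 223.1] yaw 0.403 tilt [-0. -0.] F [-0.3  0.8 -0.3] w 19.2 gf 59.0
green [-0.0001 -0.0016  0.0331] turn -0.02
```

carry_out --moves '[[[0,-0.001,0.02],0,-1],[[0,-0.001,0.045],0,-1],[[0,-0.001,0.06],0,-1],[[0,-0.001,0.074],0,-1],[[0,-0.001,0.088],0,-1],[[0,-0.001,0.1],0,-1],[[0,-0.001,0.112],0,-1],[[0,-0.001,0.12],0,-1]]'

```text
time_s: 32.28
tcp_pos: [476.4, 174.9, 102.4]
tcp_rot: [0.0, 0.98, 0.201, -0.0]
force: [0.4, -0.3, -0.3]
grip_width: 19.0
grasp_force: 59.0
```

carry_out --moves '[[[0,0,0.001],0,-1],[[0,0,0.002],0,-1],[[0,0,0.003],0,-1],[[0,0,0.003],0,-1],[[0,0,0.003],0,-1]]'

```text
time_s: 32.9
tcp_pos: [476.7, 175.0, 100.4]
tcp_rot: [-0.0, 0.98, 0.201, 0.0]
force: [-0.9, -0.3, -0.4]
grip_width: 19.4
grasp_force: 59.0
```

carry_out --moves '[[[0,0,0.001],0,-1],[[0,0,0.002],0,-1],[[0,0,0.003],0,-1],[[0,0,0.003],0,-1],[[0,0,0.003],0,-1]]'

```text
time_s: 33.52
tcp_pos: [476.6, 175.0, 97.3]
tcp_rot: [-0.0, 0.98, 0.201, 0.0]
force: [-0.3, 0.7, 1.3]
grip_width: 18.7
grasp_force: 59.1
```

carry_out --moves '[[[0,0,0.0005],0,-1],[[0,0,0.0005],0,-1],[[0,0,0.0005],0,-1]]'

```text
time_s: 33.9
tcp_pos: [476.9, 175.1, 97.1]
tcp_rot: [-0.0, 0.98, 0.201, 0.0]
force: [-0.7, 0.3, 5.0]
grip_width: 19.1
grasp_force: 59.4
```

Floor contact at 5 N. Release, rise, and back the arm away.

carry_out --moves '[[[0,0,0],0,0],[[0,0,0],0,0],[[0,0,0],0,0],[[0,0,0],0,0],[[0,0,-0.04],0,0],[[0,0,-0.09],0,0],[[0,0,-0.14],0,0],[[0,0,-0.14],0,0]]'

```text
time_s: 34.9
tcp_pos: [479.3, 175.7, 242.2]
tcp_rot: [-0.0, 0.98, 0.201, 0.005]
force: [0.1, -0.2, -0.2]
grip_width: 42.8
grasp_force: 0.0
```

carry_out --moves '[[[0,0.2,0],0,0],[[0,0.2,0],0,0],[[0,0.2,0],0,0],[[0,0.2,0],0,0],[[0,0.2,0],0,0]]'

```text
time_s: 35.52
tcp_pos: [555.0, -9.3, 235.6]
tcp_rot: [-0.0, 0.98, 0.2, -0.001]
force: [0.3, -0.3, -0.1]
grip_width: 42.6
grasp_force: 0.0
```

```bash
python3 -c "
from h import *
st()
import cv2
a=cv2.resize(imaging.camera('side')[100:360,180:540,::-1],None,fx=2.2,fy=2.2,interpolation=cv2.INTER_CUBIC)
cv2.imwrite('pics/z.png',a)"
```

```text
35.52 [555.   -9.3 235.6] yaw 0.403 tilt [-0.002  0.001] F [ 0.3 -0.3 -0.1] w 42.6 gf 0.0
```

View pics/z.png

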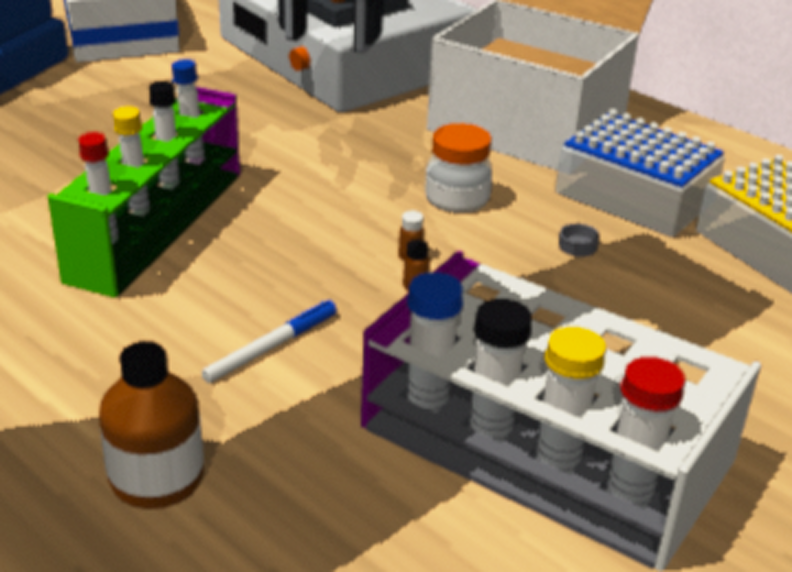

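The side view shows all four small tubes seated in the green rack. From the violet end they are blue (184,72), black (162,95), yellow (127,120) and red (93,147). The four large tubes are untouched and the robot is clear of everything.

```bash
python3 -c "
from bench import arm
print(arm.hand_in())"
```

```text
the job is handed in; nothing more can be done
None
```

The four small tubes now stand on the green rack's floor in order (blue, black, yellow, red from the violet end), the large tubes are still in the white rack, and the job was handed in at about 35.5 s; no verdict was returned.

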